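Lock the bracelet away in the closet tray

TASK

Put the steel bracelet away: lay it flat in the open top compartment of the smoke-gray tray and let go of it, then slide the cover fully shut over it. Only when the cover is shut, push the orange latch lever round clockwise until it clicks past its detent and rests fully locked behind the cover's white rib; leave the other things where they are.

Things in the scene. Friction and masses are not known exactly. Their poses are not given: they have to be found in the camera images.
- tray: Smoke-gray three-tier tray, fixed, 170 (x) x 330 (y) x 137 mm high. Origin: centre of underside; x away from its open front, y to the left along its length. Top, left: open compartment, inner x -79 to 41, y 12 to 159, floor z 101, walls 6 mm thick up to z 137. Top, right: flat deck, z 137, under the open cover. Rear strip x 41 to 85, z 137, carries the latch. Lower tiers hold bowl and stopper.
- compartment (a point): Centre of the compartment's floor (tray frame -19, 85.5, 101 mm); axes as the tray's. At the start the cover's left edge lies at tray y = 14 mm + cover, so it hides 2 to 22 mm of the compartment's right side.
- bracelet: Round rigid steel bangle lying flat on the shelf: outer diameter 66, inner 48, 14 mm tall, about 60 g; origin: centre of its underside, z up. It and the folded glasses may stand in each other's place.
- cover (a joint): Slide of the gray cover along the tray's y, m: 0 = open, over the deck; 0.150 = end stop, fully shut. It starts at 0 to 0.02, resists with 2 to 3 N while moving and stays where left.
- cover_rib (a point): Middle of the top edge of the cover's upright white rib: 80 mm long along the tray's x, 10 mm thick, 25 mm tall, top at tray z 168.5, at the cover's right edge. Push its right face towards the tray's +y to shut the cover. Cover plate 127 x 156 x 6 mm, top at tray z 143.5; it reaches from 5 mm right to 151 mm left of this point. Axes as the tray's.
- latch (a joint): Angle of the orange latch lever, rad, clockwise seen from above: 0 = open, lever along the tray's -y over the rear strip; 1.571 = locked (end stop), lever along the tray's -x, just right of the shut cover's rib. A sprung detent resists with up to about 0.65 N m (6 to 7 N at the post), springs back to 0 if let go before 0.785; past that it snaps to 1.571 by itself and stays.
- latch_pivot (a point): Latch axis, at the top of its round black boss of 32 mm diameter (tray frame 62, -6, 161 mm); axes as the tray's.
- latch_post (a point): Top centre of the orange upright post near the lever's end: 16 mm diameter, 33 mm tall above the bar, 105 mm from the pivot axis; its top at tray z 192. Bar 16 mm wide, 10 mm thick, top at tray z 159, reaches 120 mm from the axis. Axes turn with the lever: -y points from pivot to post; to lock, push the post along its -x.
- comb: Tortoiseshell plastic comb lying on the shelf, 170 (its x) x 36 x 6 mm; to be left alone. Origin: centre of its underside.
- glasses: Folded tortoiseshell reading glasses, 140 (its y) x 32 x 40 mm high; to be left alone. Origin: centre of its underside.
- bowl: Blue ceramic earring bowl, 72 mm wide, 30 mm high, in the tray's middle tier; to be left alone. Origin: centre of its underside.
- stopper: Green glass stopper, 34 mm wide, 37 mm high, in the tray's middle tier; to be left alone. Origin: centre of its underside.
- perfume: Amber glass bottle with a brass cap, 52 mm wide, 100 mm high, behind; to be left alone. Origin: centre of its underside.
- creamjar: White jar, 68 mm wide, 55 mm high, behind; to be left alone. Origin: centre of its underside.
There are look-alikes about, which are no part of the job. There is more than one size of the bracelet; the job needs the middle-sized.

How it is judged:
By the outcome, as a careful person would: the job done as asked, in the order asked, and still so for the second after the job is handed in, with the robot touching nothing.
It also fails if it takes over 72 s, if anything falls off the work surface, if the arm or the gripper's body presses on something with over 40 N, if the wrist force passes 120 N, or if a joint passes its speed limit or range.

ROBOT

A 6-joint arm with a two-finger parallel gripper is mounted at the origin on the work surface. World frame = base frame: x ahead of the robot, y to its left, z up, the work surface at z = 0. Lengths are in m, angles in rad, forces in N, time in s.
With the tool pointing down it reaches from about 0.35 to 0.975 m from the base axis. Payload 4.9 kg.
Tool frame: the origin (TCP) lies at the very end of the fingers, on their centre line; the grasp point (between the pads) lies behind it (manip.pinch_z is the y of the grasp point in the tool frame, in m); y points along the fingers, x is the direction in which the jaws open and shut, and the axes are right-handed (so a half turn about y gives the same grasp; the last joint's range is limited). The gripper opens to 85 mm and grips with 20 to 120 N. Pads are 22 mm wide; open, the fingers measure 114 mm over their backs; the gripper's body (76 mm by 85 mm) begins 54 mm behind the grasp point. The pads swing forward as they close: fully open they stand 13 mm farther back than shut.
Start: joints at [-1.355, 0.053, 1.613, -0, 1.476, -0.119], TCP at [0.205, -0.59, 0.201] pointing down, gripper open.
Joint ranges: [-3.01, 3.01], [-1.01, 2.22], [0.06, 2.58], [-1.02, 4.17], [0.09, 2.62], [-3.14, 3.14]. Speed limits (rad/s): [2.57, 2.57, 3.14, 3.14, 3.14, 3.14].

INTERFACE

Orientations are given as a unit quaternion [w, x, y, z].
In Python, from plant import manip gives the robot as it stands.
- The arm moves only by the tool drive_tool, never from a script. Its argument "motion" is a list of rows, each a list of 3 entries, a list of its own where there are three numbers: the shift along the tool's x, y, z in units of 25 mm (1.0 is 25 mm), then the turn, a rotation vector about the tool's x, y, z in units of 5 degrees (1.0 is 5 degrees), then the closure, from -1 (fully open) to 1 (shut). A call has 1 to 12 rows; each row shifts and turns the commanded pose from where the row before left it, along the tool's axes as they then stand; what a row does not reach is not made up. A row lasts 1/10 s, in which the tool goes at most 50 mm and 8.59 degrees, less where a joint would pass 70% of its speed; a pose out of reach is approached as far as the arm can. A call is refused whole if a number of a shift passes 1 or a number of a turn 1, either way. A call with a gripper value outside its range is refused whole. The fingers move at their own pace and stop on an object; the grip force is fixed at half the most. Time passes only in rows, so rows that do not move let the fingers close. It gives the time, the measured TCP pose, the force and the opening at its end, in the units of the state.
- manip.state(): the state, without advancing time (a new reading comes with each control period).
- manip.grab_frame(name): name is "scene" or "top" or "wrist"; returns a dict with "img" (420x560x3 uint8, blue, green, red), "range_z" (420x560 float32, m along the optical axis (not along the pixel's ray), 0 where there is no reading), "camera_matrix" (3x3 intrinsics, pixels), "k1" (the pictures are not rectified: a ray, as slopes to the right and down, at radius r is drawn at 1 + k1 r^2 times it, then the intrinsics apply), "world_from_camera" (4x4, takes a point from camera to world coordinates); the wrist camera has in their place "T_tool_cam" (4x4, takes a point from camera to tool coordinates, whose origin is the TCP and whose axes are the tool frame's). Camera axes: x right, y down, z forward; pixel columns grow to the right and rows downward; lengths in m; the calibration is good to about 2 mm. A picture is of the moment at which its call begins: read the wrist's pose just before it.
- manip.job_done(): hands the job in, once; it reports no verdict.
The state is a dict: "time": time; "joint_pos": joint angles; "joint_vel": joint speeds; "joint_efforts": joint torques, N m; "tool_pos": TCP position; "tool_rot": TCP orientation; "contact_force": force on the tool from outside, world axes, zero at the start; "ft_torque": the same for the moment, N m; "gripper_width": opening from 0.0 (shut) to 1.0 (fully open).
Only numpy, scipy, OpenCV 4.12 (cv2) and the standard library are available. Lean on these libraries where they do the work, as an engineer would, in place of code of your own. Each camera call takes 0.05 s, during which the arm holds its last target. There are 200 camera calls.

## Working session

There is one attempt and no reset: what is moved stays moved. The work goes in short steps, Python scripts to look and compute and a tool call to move; the robot and the scene stay as the last step left them, time stands still between calls to the robot, and variables do not carry over. Pictures are saved under pics/ and viewed, about 8 in all and at most 12, crops included, and the job is handed in when it is done.

Besides the shell and the picture viewer there is one more tool, called after "Call:" as name([rows], argument=value, ...), one row to a line, values as JSON. drive_tool: Moves the arm, as the interface text tells. Its arguments: {"type":"object","properties":{"motion":{"type":"array","items":{"type":"array"}}},"required":["motion"]}

```bash
mkdir -p pics; cat > h.py <<'E'
import numpy as np, cv2
from scipy.spatial.transform import Rotation as R
from plant import manip
def frame(n):
    s=manip.state(); f=manip.grab_frame(n)
    if n=="wrist":
        q=s["tool_rot"]; T=np.eye(4); T[:3,:3]=R.from_quat([q[1],q[2],q[3],q[0]]).as_matrix(); T[:3,3]=s["tool_pos"]
        f["world_from_camera"]=T@np.array(f["T_tool_cam"])
    return f
def cloud(f):
    K=np.array(f["camera_matrix"]); k=f["k1"]; h,w=f["range_z"].shape
    u,v=np.meshgrid(np.arange(w),np.arange(h))
    p=np.stack([u,v],-1).reshape(-1,1,2).astype(float)
    n=cv2.undistortPoints(p,K,np.array([k,0,0,0.])).reshape(h,w,2)
    z=f["range_z"]; P=np.concatenate([n*z[...,None],z[...,None]],-1)
    T=np.array(f["world_from_camera"]); W=P@T[:3,:3].T+T[:3,3]; W[z<=0]=np.nan
    return W
def project(f,p):
    T=np.linalg.inv(np.array(f["world_from_camera"])); c=np.atleast_2d(p)@T[:3,:3].T+T[:3,3]
    return cv2.projectPoints(c.reshape(-1,1,3),np.zeros(3),np.zeros(3),np.array(f["camera_matrix"]),np.array([f["k1"],0,0,0.]))[0].reshape(-1,2)
E
python3 - <<'E'
from h import *
print(manip.pinch_z, manip.state())
for n in("scene","top"):
    f=frame(n); cv2.imwrite(f"pics/{n}0.png",f["img"]); np.savez(f"{n}0.npz",W=cloud(f),img=f["img"])
    print(n,np.round(f["world_from_camera"],3).tolist())
E
```

```text
-0.0187 {'time': 0.0, 'joint_pos': array([-1.35500211e+00,  5.33460223e-02,  1.61428297e+00, -1.57347333e-05,
        1.47599055e+00, -1.19013716e-01]), 'joint_vel': array([-0.00158923, -0.00011264, -0.00144001, -0.00013339, -0.00102086,
        0.00164675]), 'joint_efforts': array([-2.37166212e-03, -3.93680906e+01, -3.70175457e+01, -3.59102041e-04,
        7.04679958e-03,  7.29043109e-06]), 'tool_pos': array([ 0.20520888, -0.58963344,  0.19947639]), 'tool_rot': array([ 0.57679944, -0.57584441,  0.41023245, -0.40916373]), 'contact_force': array([-0.7520174 , -0.30665274,  1.59297249]), 'ft_torque': array([0.00013792, 0.01433546, 0.00531102]), 'gripper_width': 1.0016404160645629}
scene [[-0.015, 0.603, -0.798, 1.56], [1.0, -0.003, -0.021, -0.06], [-0.015, -0.798, -0.603, 0.847], [0.0, 0.0, 0.0, 1.0]]
top [[0.016, -0.983, 0.181, 0.404], [-1.0, -0.019, -0.015, -0.081], [0.018, -0.181, -0.983, 1.076], [0.0, 0.0, 0.0, 1.0]]
```

View pics/scene0.png

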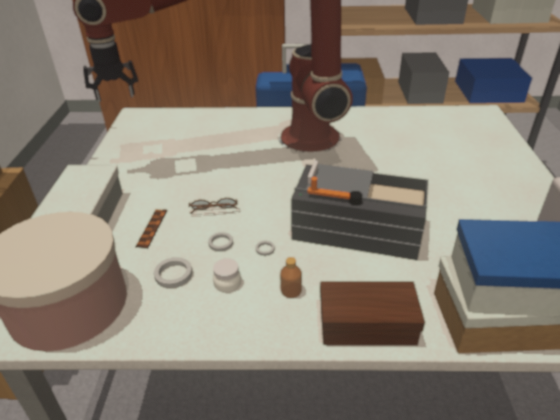

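View pics/top0.png

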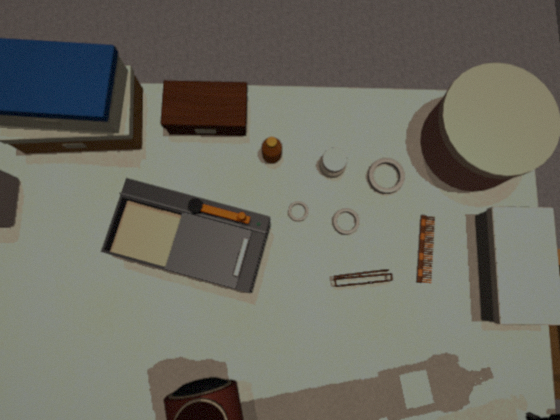

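The scene shows three steel rings in the top view: small at (298,211), medium at (345,221) and large at (386,175). The tray is at (187,235), with its rib at (241,257) and its latch post at (242,217). I'll measure the ring diameters and the tray pose next.

```bash
python3 - <<'E'
from h import *
d=np.load("top0.npz"); W=d["W"]; img=d["img"]
for c in((298,211),(345,221),(386,175)):
    u,v=c; r=26; P=W[v-r:v+r,u-r:u+r].reshape(-1,3)
    P=P[(P[:,2]>0.006)&(P[:,2]<0.03)]
    P=P[np.linalg.norm(P[:,:2]-np.nanmedian(P[:,:2],0),axis=1)<.06]
    (cx,cy),rad=cv2.minEnclosingCircle(P[:,:2].astype(np.float32)); print(c,cx,cy,2*rad*1000,len(P),np.median(P[:,2]))
# tray: points above z .12 in region
P=W[170:300,95:280].reshape(-1,3); 
M=P[(P[:,2]>.08)]
r=cv2.minAreaRect(M[:,:2].astype(np.float32)); print("tray rect",r, np.percentile(M[:,2],[5,50,95,99]))
print(cv2.boxPoints(r))
hsv=cv2.cvtColor(img,cv2.COLOR_BGR2HSV); 
Q=W[(np.indices(W.shape[:2])[1]<280)&(np.indices(W.shape[:2])[1]>190)&(hsv[...,0]<15)&(hsv[...,1]>150)&(W[...,2]>.14)]
T=Q[Q[:,2]>.185]; B=Q[(Q[:,2]>.15)&(Q[:,2]<.165)]; print("post",T.mean(0),len(T),"bar",B.mean(0),len(B))
m=(W[...,2]>.16)&(W[...,2]<.175)&(img.min(-1)>110); m[:,:200]=0;m[:,280:]=0;m[:200]=0;m[300:]=0; V=W[m]; print("rib",len(V),cv2.minAreaRect(V[:,:2].astype(np.float32)),V.mean(0))
cv2.imwrite("pics/c1.png",cv2.resize(img[150:310,95:420],None,fx=2.4,fy=2.4,interpolation=cv2.INTER_CUBIC))
E
```

```text
(298, 211) 0.6120412349700928 -0.13714875280857086 50.871144980192184 148 0.010587154069450433
(345, 221) 0.598804771900177 -0.25268757343292236 87.40725368261337 279 0.013072461617174236
(386, 175) 0.7060946822166443 -0.35608911514282227 94.11197155714035 577 0.018619745368060103
tray rect ((0.5316298604011536, 0.1114722192287445), (0.3330579698085785, 0.1717814803123474), 75.83662414550781) [0.09906273 0.13728451 0.15793981 0.16832521]
[[ 0.40760246 -0.0289782 ]
 [ 0.5741621  -0.07101101]
 [ 0.6556573   0.25192264]
 [ 0.4890976   0.29395545]]
post [0.23203521 0.00367517 0.30285531] 1004 bar [0.57387336 0.02955105 0.15776288] 166
rib 127 ((0.48183295130729675, -0.010703308507800102), (0.007272353861480951, 0.07572811841964722), 75.65815734863281) [ 0.48170669 -0.01063075  0.16803975]
```

View pics/c1.png

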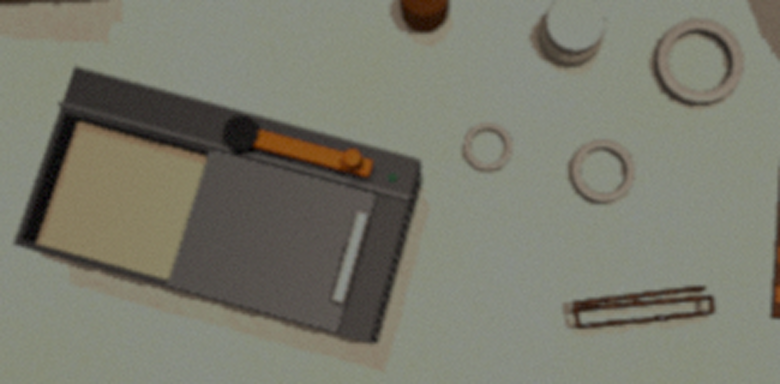

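```bash
cat >> h.py <<'E'
th=np.radians(-14.16); TO=np.array([.5316,.1115,0]); TR=R.from_euler('z',th)
def t2w(p): return TR.apply(p)+TO
def w2t(p): return TR.inv().apply(np.array(p)-TO)
def tool(s=None):
    s=s or manip.state(); q=s["tool_rot"]; return np.array(s["tool_pos"]),R.from_quat([q[1],q[2],q[3],q[0]])
def down(jaw):  # tool y down, tool x along jaw (world)
    x=np.array(jaw)/np.linalg.norm(jaw); y=np.array([0,0,-1.]); return R.from_matrix(np.stack([x,y,np.cross(x,y)],1))
def goto(p,jaw):
    P,Q=tool(); D=down(jaw)
    print("shift units",np.round(Q.inv().apply(np.array(p)-P)/.025,2),"turn units",np.round((Q.inv()*D).as_rotvec(degrees=True)/5,2))
E
python3 - <<'E'
from h import *
d=np.load("top0.npz"); W=d["W"]; img=d["img"]
u,v=345,221;P=W[v-22:v+22,u-22:u+22].reshape(-1,3);P=P[(P[:,2]>.009)&(P[:,2]<.018)]
for i in range(3):
    c=np.array(cv2.minEnclosingCircle(P[:,:2].astype(np.float32))[0]);c=np.median(P[:,:2],0) if i==0 else c; P=P[np.linalg.norm(P[:,:2]-c,axis=1)<.04-0.002*i]
A=np.c_[2*P[:,:2],np.ones(len(P))];s=np.linalg.lstsq(A,(P[:,:2]**2).sum(1),rcond=None)[0];print("mid ring",s[:2],"mean r",np.sqrt(s[2]+s[:2]@s[:2]),cv2.minEnclosingCircle(P[:,:2].astype(np.float32)))
p,q=tool();print(p,q.as_matrix().round(3))
print("rib tray",w2t([.4817,-.0106,.168]))
for sg in(1,-1):
    jaw=sg*TR.apply([0,1,0]); goto([s[0],s[1],.15],jaw)
E
```

```text
mid ring [ 0.5880404  -0.25568015] mean r 0.028481367773204373 ((0.5882963538169861, -0.255818247795105), 0.03299788385629654)
[ 0.20521709 -0.58969904  0.19959815] [[ 0.329 -0.     0.944]
 [-0.944  0.002  0.329]
 [-0.002 -1.     0.   ]]
rib tray [-0.01851447 -0.13059722  0.168     ]
shift units [-7.58  2.   18.85] turn units [-3.000e-02 -2.933e+01 -1.000e-02]
shift units [-7.58  2.   18.85] turn units [ 0.    6.67 -0.02]
```

Bracelet confirmed: the medium ring at (345,221) measures 66 mm across and sits at about (0.588, -0.256). The other two are about 51 mm and 88 mm. I'm moving above it now.

Call:
drive_tool([
  [[-0.4,0,1],[0,0,0],-1],
  [[-0.4,0,1],[0,0,0],-1],
  [[-0.4,0,1],[0,0,0],-1],
  [[-0.4,0,1],[0,0,0],-1],
  [[-0.4,0,1],[0,0,0],-1],
  [[-0.4,0,1],[0,0,0],-1],
  [[-0.4,0,1],[0,0,0],-1],
  [[-0.4,0,1],[0,0,0],-1],
  [[-0.4,0,1],[0,0,0],-1],
  [[-0.4,0,1],[0,0,0],-1],
  [[-0.4,0,1],[0,0,0],-1],
  [[-0.4,0,1],[0,0,0],-1],
])

```text
time: 1.3
tool_pos: [0.4498, -0.3773, 0.2001]
tool_rot: [0.576, -0.576, 0.41, -0.409]
contact_force: [-0.2, -0.8, 0.0]
gripper_width: 1.0
```

Call:
drive_tool([
  [[-0.4,0,1],[0,0,0],-1],
  [[-0.4,0,1],[0,0,0],-1],
  [[-0.4,0,1],[0,0,0],-1],
  [[-0.4,0,1],[0,0,0],-1],
  [[-0.4,0,1],[0,0,0],-1],
  [[-0.4,0,1],[0,0,0],-1],
  [[-0.4,0,0.85],[0,0,0],-1],
  [[0,0,0],[0,-1,0],-1],
  [[0,0,0],[0,-1,0],-1],
  [[0,0,0],[0,-1,0],-1],
  [[0,0,0],[0,-1,0],-1],
  [[0,0,0],[0,-1,0],-1],
])

```text
time: 2.5
tool_pos: [0.5877, -0.2557, 0.1999]
tool_rot: [0.652, -0.652, 0.275, -0.274]
contact_force: [-0.8, 0.5, 0.5]
gripper_width: 0.998
```

Call:
drive_tool([
  [[0,0,0],[0,-1,0],-1],
  [[0,0,0],[0,-1,0],-1],
  [[0,0,0],[0,-1,0],-1],
  [[0,0,0],[0,-1,0],-1],
  [[0,0,0],[0,-1,0],-1],
  [[0,0,0],[0,-1,0],-1],
  [[0,0,0],[0,-1,0],-1],
  [[0,0,0],[0,-1,0],-1],
  [[0,0,0],[0,-1,0],-1],
  [[0,0,0],[0,-1,0],-1],
  [[0,0,0],[0,-1,0],-1],
  [[0,0,0],[0,-1,0],-1],
])

```text
time: 3.7
tool_pos: [0.5877, -0.2558, 0.1999]
tool_rot: [0.702, -0.701, -0.088, 0.089]
contact_force: [-0.2, -0.7, -0.0]
gripper_width: 0.999
```

Call:
drive_tool([
  [[0,0.5,0],[0,-1,0],-1],
  [[0,0.5,0],[0,-1,0],-1],
  [[0,0.5,0],[0,-1,0],-1],
  [[0,0.5,0],[0,-1,0],-1],
  [[0,0,0],[0,-1,0],-1],
  [[0,0,0],[0,-1,0],-1],
  [[0,0,0],[0,-1,0],-1],
  [[0,0,0],[0,-1,0],-1],
  [[0,0,0],[0,-1,0],-1],
  [[0,0,0],[0,-1,0],-1],
  [[0,0,0],[0,-1,0],-1],
  [[0,0,0],[0,-0.3,0],-1],
])

```text
time: 4.9
tool_pos: [0.5876, -0.2558, 0.15]
tool_rot: [0.577, -0.576, -0.409, 0.41]
contact_force: [0.5, -0.0, -0.5]
gripper_width: 1.001
```

```bash
python3 - <<'E'
from h import *
s=manip.state(); print(s["time"],s["joint_pos"].round(2),s["contact_force"].round(1))
goto([.588,-.2557,.0],TR.apply([0,1,0]))
f=frame("wrist"); W=cloud(f); cv2.imwrite("pics/w1.png",f["img"])
P=W.reshape(-1,3);P=P[(P[:,2]>.009)&(P[:,2]<.019)&(np.linalg.norm(P[:,:2]-[.588,-.2557],axis=1)<.045)]
print(len(P),cv2.minEnclosingCircle(P[:,:2].astype(np.float32)))
E
```

```text
4.9 [-0.53  0.13  1.62 -0.    1.4  -1.76] [ 0.5 -0.  -0.5]
shift units [ 0.01  6.   -0.02] turn units [-0.01 -1.02  0.  ]
1433 ((0.5853818655014038, -0.25324341654777527), 0.03305290639400482)
```

View pics/w1.png

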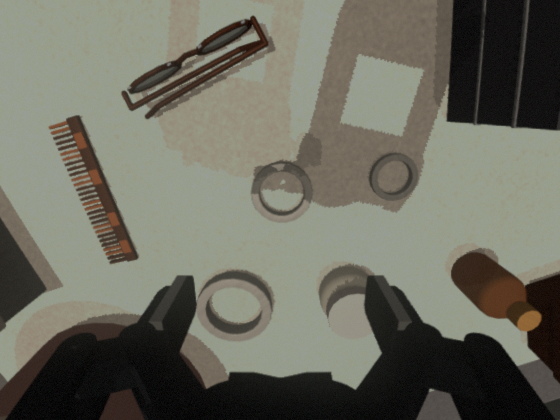

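The wrist view shows the medium ring at (282,191), between the small ring at (393,176) and the large one at (234,304). It's clear on both sides, so I'll descend.

Call:
drive_tool([
  [[0.04,0.8,0.05],[0,-1,0],-1],
  [[0,0.8,0],[0,0,0],-1],
  [[0,0.8,0],[0,0,0],-1],
  [[0,0.8,0],[0,0,0],-1],
  [[0,0.8,0],[0,0,0],-1],
  [[0,0.8,0],[0,0,0],-1],
  [[0,0.6,0],[0,0,0],-1],
  [[0,0.3,0],[0,0,0],-1],
  [[0,0.1,0],[0,0,0],-1],
  [[0,0,0],[0,0,0],-1],
])

```text
time: 5.95
tool_pos: [0.5874, -0.2548, 0.006]
tool_rot: [-0.558, 0.559, 0.434, -0.434]
contact_force: [0.1, 0.3, -0.0]
gripper_width: 0.999
```

Call:
drive_tool([
  [[0,0.1,0],[0,0,0],-1],
  [[0,0.1,0],[0,0,0],-1],
  [[0,0.1,0],[0,0,0],-1],
  [[0,0,0],[0,0,0],-1],
])

```text
time: 6.35
tool_pos: [0.587, -0.2545, -0.0021]
tool_rot: [0.559, -0.558, -0.434, 0.434]
contact_force: [-1.1, 0.2, -1.1]
gripper_width: 1.0
```

Call:
drive_tool([
  [[0,0,0],[0,0,0],1],
  [[0,0,0],[0,0,0],1],
  [[0,0,0],[0,0,0],1],
  [[0,0,0],[0,0,0],1],
  [[0,0,0],[0,0,0],1],
  [[0,0,0],[0,0,0],1],
])

```text
time: 6.95
tool_pos: [0.5872, -0.2546, -0.0018]
tool_rot: [-0.558, 0.558, 0.434, -0.434]
contact_force: [0.1, -0.5, 0.5]
gripper_width: 0.003
```

```bash
python3 - <<'E'
from h import *
f=frame("wrist"); a=f["img"]
g=frame("scene")["img"][200:290,150:300]
cv2.imwrite("pics/w2.png",np.hstack([cv2.resize(a,(400,300)),cv2.resize(g,(400,300))]))
E
```

```text
(no output)
```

View pics/w2.png

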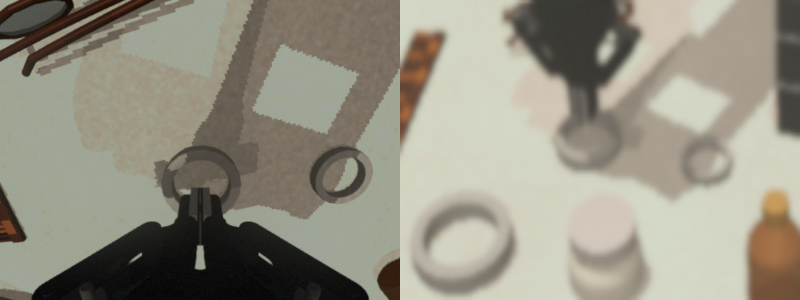

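The fingers closed over the top of the ring because the tips swing back when open. I'll rise, re-measure and grip the 9 mm ring wall instead, where the tips are well forward.

Call:
drive_tool([
  [[0,-0.8,0],[0,0,0],1],
  [[0,-0.8,0],[0,0,0],1],
  [[0,-0.8,0],[0,0,0],1],
  [[0,-0.8,0],[0,0,0],0.2],
  [[0,-0.8,0],[0,0,0],0.2],
  [[0,0,0],[0,0,0],0.2],
  [[0,0,0],[0,0,0],0.2],
  [[0,0,0],[0,0,0],0.2],
])

```text
time: 7.85
tool_pos: [0.5862, -0.2541, 0.0964]
tool_rot: [0.559, -0.558, -0.433, 0.434]
contact_force: [-0.5, -0.2, 0.4]
gripper_width: 0.4
```

```bash
python3 - <<'E'
from h import *
for n in("wrist","top"):
    f=frame(n); W=cloud(f); P=W.reshape(-1,3);P=P[(P[:,2]>.009)&(P[:,2]<.019)&(np.linalg.norm(P[:,:2]-[.588,-.2557],axis=1)<.045)]
    print(n,len(P),cv2.minEnclosingCircle(P[:,:2].astype(np.float32)))
    if n=="wrist":
        T=f["T_tool_cam"]; F=np.array(T); K=f["camera_matrix"]
        z=f["range_z"]; Wt=(np.linalg.inv(f["world_from_camera"]@np.linalg.inv(T))@np.c_[P*0,np.ones(len(P))].T) if 0 else None
        Tw=f["world_from_camera"]@np.linalg.inv(T); L=(W-Tw[:3,3])@Tw[:3,:3]
        m=(np.abs(L[...,0])<.06)&(np.abs(L[...,2])<.015)&(L[...,1]<.02)&(L[...,1]>-.04)
        for sg in(-1,1):
            q=L[m&(sg*L[...,0]>0)]; i=np.argsort(-q[:,1])[:40]; print("finger",sg,len(q),"tip y",q[i,1].mean(),"x",q[i,0].min(),q[i,0].max(),"z",q[i,2].min(),q[i,2].max())
E
```

```text
wrist 1989 ((0.58527672290802, -0.25340649485588074), 0.03302357345819473)
finger -1 144 tip y -0.03378253482872127 x -0.023132259654033812 -0.016891829080395934 z -0.0077519318428938295 0.01226178884122605
finger 1 149 tip y -0.033874281311584764 x 0.017170477725418007 0.02346632193463207 z -0.007190368871733105 0.012105437958779672
top 17 ((0.6069991588592529, -0.26417893171310425), 0.02332804538309574)
```

```bash
python3 - <<'E'
from h import *
goto([.593,-.2262,.0],TR.apply([0,1,0]))
E
```

```text
shift units [1.15 3.85 0.  ] turn units [-0.03 -0.03  0.01]
```

Call:
drive_tool([
  [[0.6,0,0],[0,0,0],0.2],
  [[0.55,0,0],[0,0,0],0.2],
  [[0,0.8,0],[0,0,0],0.2],
  [[0,0.8,0],[0,0,0],0.2],
  [[0,0.8,0],[0,0,0],0.2],
  [[0,0.7,0],[0,0,0],0.2],
  [[0,0.4,0],[0,0,0],0.2],
  [[0,0.2,0],[0,0,0],0.2],
  [[0,0,0],[0,0,0],0.2],
])

```text
time: 8.85
tool_pos: [0.5941, -0.2264, 0.0052]
tool_rot: [0.559, -0.558, -0.434, 0.434]
contact_force: [-0.2, -0.6, -0.2]
gripper_width: 0.4
```

Call:
drive_tool([
  [[0,0,0],[0,0,0],1],
  [[0,0,0],[0,0,0],1],
  [[0,0,0],[0,0,0],1],
  [[0,0,0],[0,0,0],1],
  [[0,0,0],[0,0,0],1],
  [[0,0,0],[0,0,0],1],
])

```text
time: 9.45
tool_pos: [0.5943, -0.2268, 0.0058]
tool_rot: [-0.558, 0.558, 0.434, -0.434]
contact_force: [-0.2, -0.4, -0.7]
gripper_width: 0.004
```

It closed fully again without catching the wall. I'll check where the real fingertips lie relative to the TCP.

```bash
python3 - <<'E'
from h import *
f=frame("wrist"); a=f["img"].copy(); W=cloud(f); P,Q=tool()
for y,c in((0,(0,0,255)),(-.0187,(0,255,0)),(-.034,(255,0,0))):
    p=project(f,P+Q.apply([0,y,0]))[0]; print(y,p); cv2.circle(a,tuple(int(round(t)) for t in p),3,c,-1)
L=Q.inv().apply((W-P).reshape(-1,3)).reshape(W.shape)
for r in range(230,420,12): print(r,np.round(L[r,280]*1000),end=' ')
g=frame("scene"); G=g["img"]
pp=project(g,np.array([P,P+[0,0,.02]]));print(pp); b=cv2.resize(G[195:285,180:300],(400,300),interpolation=cv2.INTER_CUBIC)
cv2.imwrite("pics/w3.png",np.hstack([cv2.resize(a[130:430,80:480],(400,300)),b]))
E
```

```text
0 [279.33440129 253.85070861]
-0.0187 [279.28375335 268.3682489 ]
-0.034 [279.23420926 282.59663277]
230 [ 0. -5. 18.] 242 [ 0. -9. 12.] 254 [ 0. -9.  4.] 266 [  0. -38.  12.] 278 [  0. -50.  12.] 290 [  0. -59.  12.] 302 [  0. -68.  12.] 314 [  0. -67.   5.] 326 [  0. -67.  -1.] 338 [  0. -68.  -7.] 350 [  0.   7. -84.] 362 [  0.   6. -95.] 374 [   0.    6. -108.] 386 [   0. -109.   12.] 398 [   0. -114.   13.] 410 [   0. -116.   12.] [[230.01337587 243.98481154]
 [229.39945379 238.20321232]]
```

View pics/w3.png

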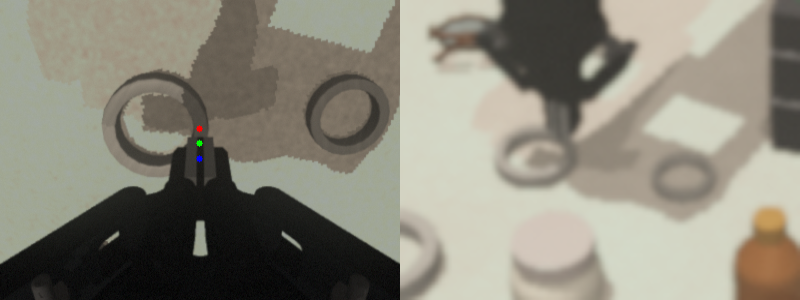

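Both views show the fingers really end about 30 mm short of the stated TCP. The finger edge is at wrist row ~265, while the TCP projects to row 254. I'll pin down that offset.

```bash
python3 - <<'E'
from h import *
f=frame("wrist"); W=cloud(f); P,Q=tool()
L=Q.inv().apply((W-P).reshape(-1,3)).reshape(W.shape)
for c in(272,288):
  print(c,[(r,*np.round(L[r,c]*1000).astype(int)) for r in range(256,276)])
print(manip.state()["gripper_width"])
E
```

```text
272 [(256, np.int64(-5), np.int64(6), np.int64(-5)), (257, np.int64(-5), np.int64(6), np.int64(-5)), (258, np.int64(-5), np.int64(6), np.int64(-6)), (259, np.int64(-5), np.int64(2), np.int64(-5)), (260, np.int64(-5), np.int64(2), np.int64(-5)), (261, np.int64(-5), np.int64(-1), np.int64(-5)), (262, np.int64(-9223372036854775808), np.int64(-9223372036854775808), np.int64(-9223372036854775808)), (263, np.int64(-4), np.int64(-34), np.int64(12)), (264, np.int64(-4), np.int64(-36), np.int64(12)), (265, np.int64(-4), np.int64(-37), np.int64(12)), (266, np.int64(-4), np.int64(-37), np.int64(12)), (267, np.int64(-4), np.int64(-39), np.int64(12)), (268, np.int64(-4), np.int64(-41), np.int64(13)), (269, np.int64(-4), np.int64(-41), np.int64(12)), (270, np.int64(-4), np.int64(-42), np.int64(12)), (271, np.int64(-4), np.int64(-43), np.int64(12)), (272, np.int64(-3), np.int64(-45), np.int64(12)), (273, np.int64(-3), np.int64(-46), np.int64(13)), (274, np.int64(-3), np.int64(-45), np.int64(12)), (275, np.int64(-3), np.int64(-48), np.int64(13))]
288 [(256, np.int64(6), np.int64(6), np.int64(-5)), (
[... 299 characters left out ...]
 np.int64(-34), np.int64(12)), (264, np.int64(4), np.int64(-37), np.int64(13)), (265, np.int64(4), np.int64(-37), np.int64(12)), (266, np.int64(4), np.int64(-39), np.int64(12)), (267, np.int64(4), np.int64(-39), np.int64(12)), (268, np.int64(4), np.int64(-39), np.int64(12)), (269, np.int64(4), np.int64(-41), np.int64(12)), (270, np.int64(4), np.int64(-42), np.int64(12)), (271, np.int64(4), np.int64(-44), np.int64(13)), (272, np.int64(4), np.int64(-44), np.int64(12)), (273, np.int64(4), np.int64(-45), np.int64(12)), (274, np.int64(4), np.int64(-46), np.int64(12)), (275, np.int64(4), np.int64(-47), np.int64(12))]
-0.002839864244531847<stdin>:5: RuntimeWarning: invalid value encountered in cast
```

The whole gripper sits about 34 mm back from the stated TCP, so I'll offset all heights by that. I'm opening and descending onto the wall.

Call:
drive_tool([
  [[-0.02,0,0],[0,0,0],0.2],
  [[0,0,0],[0,0,0],0.2],
  [[0,0,0],[0,0,0],0.2],
  [[0,0.4,0],[0,0,0],0.2],
  [[0,0.4,0],[0,0,0],0.2],
  [[0,0.3,0],[0,0,0],0.2],
  [[0,0.15,0],[0,0,0],0.2],
  [[0,0.1,0],[0,0,0],0.2],
  [[0,0,0],[0,0,0],0.2],
])

```text
time: 10.5
tool_pos: [0.5939, -0.2271, -0.0286]
tool_rot: [0.559, -0.558, -0.434, 0.434]
contact_force: [-0.0, 0.2, -0.2]
gripper_width: 0.4
```

Call:
drive_tool([
  [[0,0,0],[0,0,0],1],
  [[0,0,0],[0,0,0],1],
  [[0,0,0],[0,0,0],1],
  [[0,0,0],[0,0,0],1],
  [[0,0,0],[0,0,0],1],
  [[0,0,0],[0,0,0],1],
])

```text
time: 11.1
tool_pos: [0.5947, -0.2275, -0.0274]
tool_rot: [-0.558, 0.559, 0.434, -0.434]
contact_force: [-0.0, 0.2, 3.2]
gripper_width: 0.081
```

The ring is held: the opening is about 7 mm and the table reaction is 3 N. I'll lift and check.

Call:
drive_tool([
  [[0,-0.2,0],[0,0,0],1],
  [[0,-0.6,0],[0,0,0],1],
  [[0,-1,0],[0,0,0],1],
  [[0,-1,0],[0,0,0],1],
  [[0,-1,0],[0,0,0],1],
  [[0,-1,0],[0,0,0],1],
  [[0,-1,0],[0,0,0],1],
  [[0,-1,0],[0,0,0],1],
  [[0,-1,0],[0,0,0],1],
  [[0,-1,0],[0,0,0],1],
  [[0,-1,0],[0,0,0],1],
  [[0,0,0],[0,0,0],1],
])

```text
time: 12.3
tool_pos: [0.5962, -0.2284, 0.223]
tool_rot: [-0.555, 0.561, 0.435, -0.432]
contact_force: [0.7, -0.1, 0.5]
gripper_width: 0.08
```

```bash
python3 - <<'E'
from h import *
s=manip.state(); print(s["time"],s["gripper_width"],s["tool_pos"])
f=frame("wrist"); W=cloud(f); P,Q=tool()
L=Q.inv().apply((W-P).reshape(-1,3)); L=L[(L[:,1]>-.06)&(L[:,1]<0)&(np.abs(L[:,0]+.0285)<.045)&(np.abs(L[:,2])<.045)]
print(len(L),np.percentile(L,[1,50,99],axis=0).round(4)); cv2.imwrite("pics/w4.png",f["img"])
m=L[:,0]<-.012
A=np.c_[L[m][:,[0,2]],np.ones(m.sum())]; print("plane y",np.linalg.lstsq(A,L[m][:,1],rcond=None)[0])
goto(t2w([-.019,.1155,.21]),TR.apply([0,1,0]))
E
```

```text
12.3 0.0804565794785621 [ 0.59616815 -0.2283638   0.22296379]
6396 [[-0.0581 -0.0591 -0.0223]
 [-0.02   -0.0441  0.0116]
 [ 0.015  -0.0324  0.0329]]
plane y [-0.01056396 -0.03474016 -0.04255549]
shift units [17.14  0.35  6.59] turn units [ 0.06 -0.03 -0.01]
```

View pics/w4.png

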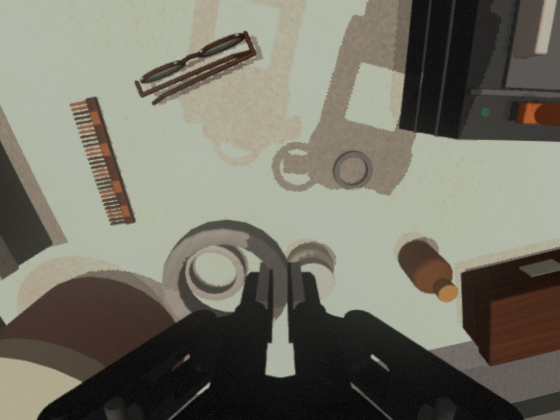

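Ring held level. Moving over the compartment.

Call:
drive_tool([
  [[1,0,0.39],[0,0,0],1],
  [[1,0,0.39],[0,0,0],1],
  [[1,0,0.39],[0,0,0],1],
  [[1,0,0.39],[0,0,0],1],
  [[1,0,0.39],[0,0,0],1],
  [[1,0,0.39],[0,0,0],1],
  [[1,0,0.39],[0,0,0],1],
  [[1,0,0.39],[0,0,0],1],
  [[1,0,0.39],[0,0,0],1],
  [[1,0,0.39],[0,0,0],1],
  [[1,0,0.39],[0,0,0],1],
  [[1,0,0.39],[0,0,0],1],
])

```text
time: 13.55
tool_pos: [0.5535, 0.0934, 0.2146]
tool_rot: [0.559, -0.558, -0.433, 0.435]
contact_force: [-0.0, -0.3, -0.7]
gripper_width: 0.089
```

Call:
drive_tool([
  [[1,0,0.39],[0,0,0],1],
  [[1,0,0.39],[0,0,0],1],
  [[1,0,0.39],[0,0,0],1],
  [[1,0,0.39],[0,0,0],1],
  [[1,0,0.35],[0,0,0],1],
  [[0.14,0,0],[0,0,0],1],
  [[0,0,0],[0,0,0],1],
  [[0,0,0],[0,0,0],1],
])

```text
time: 14.35
tool_pos: [0.5401, 0.2278, 0.2158]
tool_rot: [0.559, -0.558, -0.433, 0.434]
contact_force: [0.1, -0.7, -0.7]
gripper_width: 0.086
```

```bash
python3 - <<'E'
from h import *
P,Q=tool(); print(w2t(P)); goto(t2w([-.019,.1155,.073]),TR.apply([0,1,0]))
f=frame("wrist"); W=cloud(f)
V=w2t(W.reshape(-1,3)).reshape(W.shape)
# ring: z of ring top = TCP+.042
m=(np.abs(V[...,2]-(P[2]+.042))<.006)&(np.abs(V[...,1]-.087)<.045)&(V[...,1]<.105)
q=V[m]; print("ring pts",len(q),q.min(0),q.max(0))
# compartment floor extent
fl=V[(np.abs(V[...,2]-.101)<.004)]; fl=fl[(np.abs(fl[:,0]+.019)<.08)&(fl[:,1]>-.02)&(fl[:,1]<.18)]; print("floor",np.percentile(fl,[1,99],axis=0))
E
```

```text
[-0.02017578  0.11484638  0.21584333]
shift units [ 0.03  5.71 -0.05] turn units [-0.01 -0.04 -0.02]
ring pts 3154 [-0.05483085  0.05523016  0.25186812] [-0.00239907  0.10495179  0.26382078]
floor [[-0.08846199  0.01417759  0.0994438 ]
 [ 0.03838074  0.16024226  0.1036859 ]]
```

Call:
drive_tool([
  [[0,0.8,0],[0,0,0],1],
  [[0,0.8,0],[0,0,0],1],
  [[0,0.8,0],[0,0,0],1],
  [[0,0.8,0],[0,0,0],1],
  [[0,0.8,0],[0,0,0],1],
  [[0,0.8,0],[0,0,0],1],
  [[0,0.5,0],[0,0,0],1],
  [[0,0.2,0],[0,0,0],1],
  [[0,0.1,0],[0,0,0],1],
  [[0,0,0],[0,0,0],1],
])

```text
time: 15.4
tool_pos: [0.541, 0.2286, 0.0776]
tool_rot: [-0.558, 0.559, 0.434, -0.433]
contact_force: [0.2, 0.1, -0.7]
gripper_width: 0.087
```

Call:
drive_tool([
  [[0,0.05,0],[0,0,0],1],
  [[0,0.05,0],[0,0,0],1],
  [[0,0.05,0],[0,0,0],1],
  [[0,0,0],[0,0,0],1],
])

```text
time: 15.8
tool_pos: [0.5408, 0.2288, 0.0736]
tool_rot: [-0.558, 0.559, 0.434, -0.434]
contact_force: [0.7, 0.9, -0.7]
gripper_width: 0.089
```

Call:
drive_tool([
  [[0,0.06,0],[0,0,0],1],
  [[0,0,0],[0,0,0],1],
  [[0,0,0],[0,0,0],0.3],
  [[0,0,0],[0,0,0],0.3],
  [[0,0,0],[0,0,0],0.3],
  [[0,0,0],[0,0,0],0.3],
  [[0,-0.5,0],[0,0,0],0.3],
  [[0,-0.8,0],[0,0,0],0.3],
  [[0,-1,0],[0,0,0],0.3],
  [[0,-1,0],[0,0,0],1],
  [[0,-1,0],[0,0,0],1],
  [[0,-1,0],[0,0,0],1],
])

```text
time: 17.0
tool_pos: [0.5406, 0.2287, 0.2064]
tool_rot: [-0.558, 0.559, 0.434, -0.433]
contact_force: [-0.0, -1.3, -0.6]
gripper_width: -0.002
```

```bash
python3 - <<'E'
from h import *
P,Q=tool(); print(w2t(P))
f=frame("wrist"); W=cloud(f); V=w2t(W.reshape(-1,3)).reshape(W.shape); cv2.imwrite("pics/w5.png",f["img"])
q=V[(V[...,2]>.109)&(V[...,2]<.121)]; q=q[(q[:,0]>-.07)&(q[:,0]<.03)&(q[:,1]>.03)&(q[:,1]<.15)]
print(len(q),cv2.minEnclosingCircle(q[:,:2].astype(np.float32)),np.percentile(q[:,2],[5,95]))
# rib
r=V[(V[...,2]>.162)&(V[...,2]<.173)&(V[...,1]<-.1)&(V[...,0]<.03)]; print(len(r), r.min(0) if len(r) else 0, r.max(0) if len(r) else 0)
g=frame("top"); V=w2t(cloud(g).reshape(-1,3)).reshape(W.shape); r=V[(V[...,2]>.162)&(V[...,2]<.173)&(V[...,1]<-.1)&(V[...,1]>-.165)&(V[...,0]<.03)&(V[...,0]>-.08)];print(len(r),np.percentile(r,[3,97],axis=0))
p=V[(V[...,2]>.185)&(V[...,2]<.197)&(V[...,1]<-.08)&(V[...,1]>-.15)&(V[...,0]<.1)&(V[...,0]>.03)];print("post",len(p),p.mean(0))
goto(t2w([-.019,-.19,P[2]]),TR.apply([0,1,0]))
E
```

```text
[-0.01998517  0.11583222  0.20635534]
1871 ((-0.020825527608394623, 0.08823741227388382), 0.03303501754999161) [0.11175316 0.11581501]
8 [ 0.01472471 -0.12467713  0.16203178] [ 0.01767383 -0.12201235  0.16413284]
192 [[-0.05526728 -0.13590273  0.16366258]
 [ 0.01902826 -0.12650064  0.17022647]]
post 49 [ 0.06149052 -0.11160758  0.19087549]
shift units [-12.29   0.1    0.02] turn units [ 0.09 -0.03  0.05]
```

View pics/w5.png

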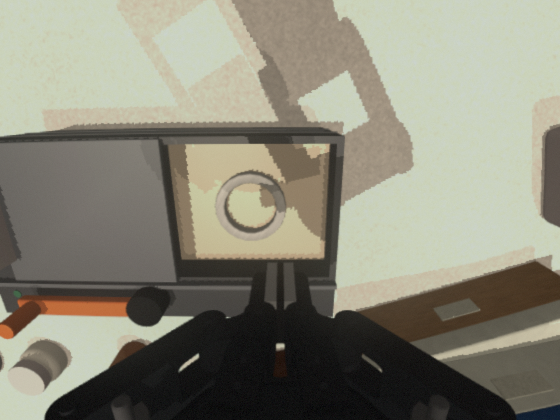

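The ring lies flat and free at tray (-21, 88), seen in the wrist view at (251,205). Next I'll go right of the rib, with fingers shut.

Call:
drive_tool([
  [[-1,0,0],[0,0,0],1],
  [[-1,0,0],[0,0,0],1],
  [[-1,0,0],[0,0,0],1],
  [[-1,0,0],[0,0,0],1],
  [[-1,0,0],[0,0,0],1],
  [[-1,0,0],[0,0,0],1],
  [[-1,0,0],[0,0,0],1],
  [[-1,0,0],[0,0,0],1],
  [[-1,0,0],[0,0,0],1],
  [[-1,0,0],[0,0,0],1],
  [[-1,0,0],[0,0,0],1],
  [[-1,0,0],[0,0,0],1],
])

```text
time: 18.3
tool_pos: [0.4655, -0.0628, 0.2036]
tool_rot: [0.559, -0.558, -0.434, 0.434]
contact_force: [0.5, -0.9, 0.7]
gripper_width: 0.001
```

Call:
drive_tool([
  [[-0.3,0,0],[0,0,0],1],
  [[0,0,0],[0,0,0],1],
  [[0,0.8,0],[0,0,0],1],
  [[0,0.8,0],[0,0,0],1],
  [[0,0.8,0],[0,0,0],1],
  [[0,0.8,0],[0,0,0],1],
  [[0,0.3,0],[0,0,0],1],
  [[0,0,0],[0,0,0],1],
])

```text
time: 19.1
tool_pos: [0.4636, -0.0682, 0.1153]
tool_rot: [0.559, -0.557, -0.434, 0.435]
contact_force: [-0.4, -0.1, 0.5]
gripper_width: -0.0
```

```bash
python3 - <<'E'
from h import *
P,Q=tool(); print(w2t(P)); goto(t2w([-.019,-.19,.119]),TR.apply([0,1,0]))
E
```

```text
[-0.0219471  -0.19087678  0.11531963]
shift units [ 0.04 -0.15 -0.12] turn units [-0.03 -0.02  0.  ]
```

Call:
drive_tool([
  [[0.5,-0.15,-0.1],[0,0,0],1],
  [[0.5,0,0],[0,0,0],1],
  [[0.4,0,0],[0,0,0],1],
  [[0.5,0,0],[0,0,0],1],
  [[0.5,0,0],[0,0,0],1],
  [[0.5,0,0],[0,0,0],1],
  [[0.5,0,0],[0,0,0],1],
  [[0.5,0,0],[0,0,0],1],
  [[0,0,0],[0,0,0],1],
])

```text
time: 20.0
tool_pos: [0.491, 0.0264, 0.1201]
tool_rot: [0.559, -0.557, -0.434, 0.434]
contact_force: [0.5, 0.0, -0.0]
gripper_width: 0.001
```

Call:
drive_tool([
  [[0.5,0,0],[0,0,0],1],
  [[0.5,0,0],[0,0,0],1],
  [[0.5,0,0],[0,0,0],1],
  [[0.5,0,0],[0,0,0],1],
  [[0.5,0,0],[0,0,0],1],
  [[0.2,0,0],[0,0,0],1],
  [[0,0,0],[0,0,0],1],
])

```text
time: 20.7
tool_pos: [0.5081, 0.0912, 0.1205]
tool_rot: [0.558, -0.558, -0.435, 0.434]
contact_force: [-0.1, -0.1, -0.3]
gripper_width: 0.002
```

```bash
python3 - <<'E'
from h import *
P,Q=tool(); print(w2t(P), TR.inv().apply(manip.state()["contact_force"]))
E
```

```text
[-0.01783773 -0.02547477  0.12048338] [-0.0660476  -0.14111517 -0.26760951]
```

The force reads zero, so I'll check that the cover is actually following.

```bash
cat > ribq.py <<'E'
from h import *
for n in("top","scene"):
    g=frame(n); img=g["img"]; V=w2t(cloud(g).reshape(-1,3)).reshape(img.shape)
    m=(V[...,2]>.160)&(V[...,2]<.175)&(img.min(-1)>90)&(V[...,0]<.035)&(V[...,0]>-.08)&(V[...,1]>-.17)&(V[...,1]<.06)
    r=V[m]; print(n,len(r),np.percentile(r,[3,50,97],axis=0).round(4).tolist() if len(r) else 0)
    if n=="top": cv2.imwrite("pics/t_%d.png"%(manip.state()["time"]*100),cv2.resize(img[160:310,90:290],None,fx=3,fy=3,interpolation=cv2.INTER_CUBIC))
E
python3 ribq.py; ls pics
```

```text
top 0 0
scene 69 [[-0.0489, -0.011, 0.1628], [-0.0076, -0.0065, 0.1682], [0.0214, -0.0022, 0.1707]]
c1.png
scene0.png
t_2075.png
top0.png
w1.png
w2.png
w3.png
w4.png
w5.png
```

The cover is following: the rib is at y -6.5 mm. The remaining 20 mm I'll do slowly, up to the stop.

Call:
drive_tool([
  [[0.2,0,0],[0,0,0],1],
  [[0.2,0,0],[0,0,0],1],
  [[0.2,0,0],[0,0,0],1],
  [[0.1,0,0],[0,0,0],1],
  [[0.1,0,0],[0,0,0],1],
  [[0.05,0,0],[0,0,0],1],
])

```text
time: 21.4
tool_pos: [0.5132, 0.1108, 0.1207]
tool_rot: [-0.558, 0.559, 0.434, -0.434]
contact_force: [0.5, -1.8, 1.5]
gripper_width: 0.003
```

Call:
drive_tool([
  [[0.05,0,0],[0,0,0],1],
  [[0.05,0,0],[0,0,0],1],
  [[0,0,0],[0,0,0],1],
])

```text
time: 21.7
tool_pos: [0.5134, 0.112, 0.1206]
tool_rot: [-0.558, 0.559, 0.433, -0.434]
contact_force: [-0.5, -5.3, 2.4]
gripper_width: 0.003
```

```bash
python3 - <<'E'
from h import *
P,Q=tool(); print(w2t(P), TR.inv().apply(manip.state()["contact_force"]))
E
python3 ribq.py
```

```text
[-0.01773904 -0.00391118  0.12060213] [ 0.7644057  -5.24210879  2.36246425]
top 0 0
scene 64 [[-0.0465, 0.0101, 0.1617], [-0.004, 0.0148, 0.1676], [0.0216, 0.0185, 0.1708]]
```

Call:
drive_tool([
  [[0.06,0,0],[0,0,0],1],
  [[0.06,0,0],[0,0,0],1],
  [[0,0,0],[0,0,0],1],
])

```text
time: 22.1
tool_pos: [0.5134, 0.112, 0.1206]
tool_rot: [-0.557, 0.56, 0.431, -0.436]
contact_force: [-4.4, -15.0, 6.0]
gripper_width: 0.001
```

The cover is at a hard stop: 15 N with no further travel, rib at y ≈ 14 mm. I'm backing off, lifting and going behind the latch post.

Call:
drive_tool([
  [[-0.5,0,0],[0,0,0],1],
  [[-0.3,0,0],[0,0,0],1],
  [[0,-1,0],[0,0,0],1],
  [[0,-1,0],[0,0,0],1],
  [[0,-1,0],[0,0,0],1],
  [[0,-0.5,0],[0,0,0],1],
  [[0,0,0],[0,0,0],1],
])

```text
time: 22.8
tool_pos: [0.5105, 0.0968, 0.2101]
tool_rot: [-0.558, 0.559, 0.435, -0.433]
contact_force: [-0.2, -0.6, -0.1]
gripper_width: 0.003
```

```bash
python3 ribq.py; python3 - <<'E'
from h import *
P,Q=tool(); print(w2t(P)); goto(t2w([.108,-.111,P[2]]),TR.apply([0,1,0]))
g=frame("top"); W=cloud(g); V=w2t(W.reshape(-1,3)).reshape(W.shape)
p=V[(V[...,2]>.185)&(V[...,2]<.197)&(V[...,1]<-.08)&(V[...,1]>-.15)&(V[...,0]<.1)&(V[...,0]>.03)];print("post",len(p),p.mean(0) if len(p) else 0)
E
```

```text
top 0 0
scene 76 [[-0.0527, 0.0094, 0.1621], [-0.0137, 0.0141, 0.1683], [0.0203, 0.0186, 0.171]]
[-0.01840993 -0.02000017  0.20691323]
shift units [-3.63 -0.01 -5.07] turn units [-0.01 -0.03  0.  ]
post 50 [ 0.06138027 -0.11159188  0.19059352]
```

Call:
drive_tool([
  [[-0.7,0,-1],[0,0,0],1],
  [[-0.7,0,-1],[0,0,0],1],
  [[-0.7,0,-1],[0,0,0],1],
  [[-0.75,0,-1],[0,0,0],1],
  [[-0.8,0,-1],[0,0,0],1],
  [[0,0,-0.07],[0,0,0],1],
  [[0,0.8,0],[0,0,0],1],
  [[0,0.8,0],[0,0,0],1],
  [[0,0.8,0],[0,0,0],1],
  [[0,0.5,0],[0,0,0],1],
  [[0,0,0],[0,0,0],1],
])

```text
time: 24.05
tool_pos: [0.6071, -0.0224, 0.1318]
tool_rot: [0.56, -0.557, -0.432, 0.435]
contact_force: [0.5, 0.7, -0.7]
gripper_width: 0.001
```

```bash
python3 - <<'E'
from h import *
P,Q=tool(); print(w2t(P)); goto(t2w([.083,-.111,.134]),TR.apply([0,1,0]))
E
```

```text
[ 0.10599022 -0.11133447  0.13175763]
shift units [ 0.01 -0.08  0.92] turn units [-0.07 -0.03 -0.  ]
```

Call:
drive_tool([
  [[0,-0.08,0.5],[0,0,0],1],
  [[0,0,0.42],[0,0,0],1],
  [[-0.03,0,0.18],[0,0.5,0],1],
  [[-0.03,0,0.18],[0,0.5,0],1],
  [[-0.03,0,0.18],[0,0.5,0],1],
  [[-0.03,0,0.18],[0,0.5,0],1],
  [[0,0,0],[0,0,0],1],
])

```text
time: 24.75
tool_pos: [0.5696, -0.0152, 0.1385]
tool_rot: [-0.593, 0.595, 0.384, -0.383]
contact_force: [2.1, -2.0, -0.7]
gripper_width: -0.002
```

```bash
cat > lat.py <<'E'
from h import *
s=manip.state();P,Q=tool(); print(s["time"],w2t(P),"F tray",TR.inv().apply(s["contact_force"]).round(1), s["joint_pos"].round(2))
for n in("scene","top"):
    g=frame(n); img=g["img"]; V=w2t(cloud(g).reshape(-1,3)).reshape(img.shape); h=cv2.cvtColor(img,cv2.COLOR_BGR2HSV)
    o=(h[...,0]<18)&(h[...,1]>140)&(h[...,2]>60)&(V[...,0]>-.08)&(V[...,0]<.1)&(V[...,1]>-.16)&(V[...,1]<.05)
    a=V[o&(V[...,2]>.182)&(V[...,2]<.2)]; b=V[o&(V[...,2]>.146)&(V[...,2]<.166)]
    for q,nm in((a,"post"),(b,"bar")):
        if len(q): c=q.mean(0); print(n,nm,len(q),c.round(4),"angle deg",np.degrees(np.arctan2(-(c[0]-.062),-(c[1]+.006))).round(1))
E
python3 lat.py
```

```text
24.75 [ 0.06785006 -0.11355562  0.13846931] F tray [ 2.5 -1.4 -0.7] [-0.16 -0.03  1.81 -0.    1.37 -1.3 ]
scene bar 219 [ 0.0577 -0.0628  0.1575] angle deg 4.3
top post 14 [ 0.0462 -0.1127  0.1898] angle deg 8.4
top bar 268 [ 0.0543 -0.0663  0.1577] angle deg 7.3
```

Contact made and the lever is turning (about 8°). Continuing the arc past the detent.

Call:
drive_tool([
  [[-0.03,0,0.18],[0,0.5,0],1],
  [[-0.03,0,0.18],[0,0.5,0],1],
  [[-0.03,0,0.18],[0,0.5,0],1],
  [[-0.03,0,0.18],[0,0.5,0],1],
  [[-0.03,0,0.18],[0,0.5,0],1],
  [[-0.03,0,0.18],[0,0.5,0],1],
  [[-0.03,0,0.18],[0,0.5,0],1],
  [[-0.03,0,0.18],[0,0.5,0],1],
  [[-0.03,0,0.18],[0,0.5,0],1],
  [[-0.03,0,0.18],[0,0.5,0],1],
])

```text
time: 25.85
tool_pos: [0.529, 0.0029, 0.1383]
tool_rot: [-0.661, 0.665, 0.245, -0.246]
contact_force: [1.7, -7.7, 0.6]
gripper_width: 0.001
```

```bash
python3 lat.py
```

```text
25.85 [ 0.0240971  -0.10595804  0.13828269] F tray [ 3.6 -7.   0.6] [-0.13 -0.13  1.9  -0.    1.37 -0.84]
scene post 9 [ 0.0123 -0.0908  0.1873] angle deg 30.4
scene bar 196 [ 0.0334 -0.0586  0.1579] angle deg 28.6
top bar 19 [ 0.0002 -0.1051  0.1576] angle deg 32.0
```

Call:
drive_tool([
  [[-0.02,0,0.18],[0,0.5,0],1],
  [[-0.02,0,0.18],[0,0.5,0],1],
  [[-0.02,0,0.18],[0,0.5,0],1],
  [[-0.02,0,0.18],[0,0.5,0],1],
  [[-0.02,0,0.18],[0,0.5,0],1],
  [[-0.02,0,0.18],[0,0.5,0],1],
  [[-0.02,0,0.18],[0,0.5,0],1],
  [[-0.02,0,0.18],[0,0.5,0],1],
  [[-0.02,0,0.18],[0,0.5,0],1],
  [[0,0,0],[0,0,0],1],
])

```text
time: 26.95
tool_pos: [0.5039, 0.0381, 0.1376]
tool_rot: [0.698, -0.698, -0.112, 0.112]
contact_force: [0.1, -0.2, 0.1]
gripper_width: -0.004
```

```bash
python3 lat.py
```

```text
26.95 [-0.00887419 -0.0779244   0.13762844] F tray [ 0.2 -0.2  0.1] [-0.07 -0.19  1.95  0.    1.38 -0.39]
scene post 19 [-0.0395 -0.0056  0.1888] angle deg 90.2
scene bar 126 [-0.0004 -0.0055  0.1593] angle deg 90.5
top post 47 [-0.044  -0.0072  0.19  ] angle deg 89.4
top bar 39 [-0.0507 -0.0081  0.158 ] angle deg 88.9
```

The latch snapped to about 90°. I'm backing off, lifting clear and doing one final check.

Call:
drive_tool([
  [[0,0,-0.6],[0,0,0],1],
  [[0,-0.8,0],[0,0,0],1],
  [[0,-1,0],[0,0,0],1],
  [[0,-1,0],[0,0,0],1],
  [[0,-1,0],[0,0,0],1],
  [[-1,-1,0],[0,0,0],1],
  [[-1,0,0],[0,0,0],1],
  [[-1,0,0],[0,0,0],1],
  [[-1,0,0],[0,0,0],1],
  [[-1,0,0],[0,0,0],1],
  [[-1,0,0],[0,0,0],1],
  [[0,0,0],[0,0,0],1],
])

```text
time: 28.25
tool_pos: [0.3654, -0.025, 0.258]
tool_rot: [-0.698, 0.699, 0.111, -0.111]
contact_force: [0.4, 0.3, 0.0]
gripper_width: -0.005
```

```bash
python3 lat.py; python3 ribq.py; python3 - <<'E'
from h import *
a=frame("top")["img"];b=frame("scene")["img"]; cv2.imwrite("pics/fin.png",np.vstack([a[60:320,80:480],b[140:340,110:510]]))
E
```

```text
28.25 [-0.12778811 -0.17304364  0.25798862] F tray [0.3 0.4 0. ] [-0.27 -0.65  2.08 -0.    1.71 -0.59]
scene post 21 [-0.0407 -0.0038  0.189 ] angle deg 91.2
scene bar 128 [-1.00e-04 -4.40e-03  1.59e-01] angle deg 91.4
top post 54 [-0.0431 -0.0071  0.1901] angle deg 89.4
top bar 363 [-0.0012 -0.0073  0.1578] angle deg 88.8
top 172 [[-0.0555, 0.0085, 0.165], [-0.0192, 0.0129, 0.1673], [0.0189, 0.0173, 0.1699]]
scene 78 [[-0.055, 0.0091, 0.1621], [-0.0135, 0.0142, 0.1676], [0.0207, 0.0185, 0.171]]
```

View pics/fin.png

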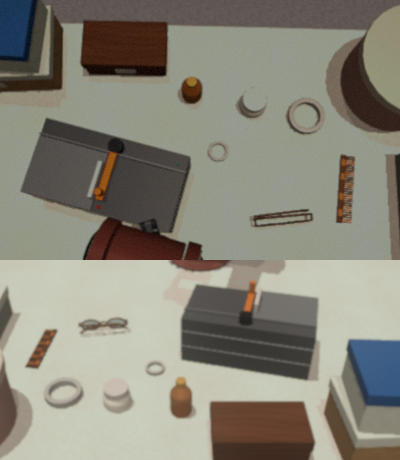

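The final picture shows the cover shut and the lever lying across it just right of the white rib (top view, (105,175)). The other things are where they were, and the arm is clear.

```bash
python3 -c "
from plant import manip
print(manip.job_done())"
```

```text
the job is handed in; nothing more can be done
None
```

The bracelet is put away: it lies flat in the top compartment, the cover is fully shut over it and the latch is locked. I handed the job in at about 28 s, well inside the 72 s limit.

**Last checks**
- **Bracelet:** I took the 66 mm middle-sized ring; the other two measured about 51 and 88 mm. Before I shut the cover it lay flat and free at tray (-21, 88) mm. I could not see it again once the cover was shut.
- **Cover:** I pushed it to a hard stop, where the force rose to 15 N with no further travel. The rib then measured y = 13 to 14 mm, against 13 mm expected when shut.
- **Latch:** it snapped past its detent by itself. It measured 89° in the top camera and 91° in the scene camera, just right of the rib.
- **Other things:** the arm is clear and touching nothing, and the objects I could see in the last picture are where they were. The bowl and stopper in the tray's lower tiers were not in view, so I did not check them.

**What went wrong on the way:** the first two grasps closed on nothing. The real fingertips sit about 34 mm behind the stated TCP, so I corrected all heights by that and gripped the ring by its wall. The two cameras also disagreed by about 3 mm on the bracelet's starting position.

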